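Snap the cover of a motion detector shut, clip by clip

ROBOT

A 7-joint arm with a two-finger parallel gripper is mounted at the origin on a cart in front of the work surface, level with it; the furniture and walls round the work are solid. World frame = base frame: x ahead of the robot, y to its left, z up, the work surface at z = 0. Lengths are in m, angles in rad, forces in N, time in s.
With the tool pointing down it reaches from about 0.425 to 0.875 m from the base axis. Payload 4.7 kg.
Tool frame: the origin (TCP) lies on the centre line of the jaws, within the pads' length; the fingertips stand ahead of it and the grasp point (between the pads) lies 2 mm behind it (nose_length is the z of the fingertips in the tool frame, in m); z points along the fingers, y is the line along which they close (so a half turn about z gives the same grasp; the last joint's range is limited). The gripper opens to 87 mm and grips with 3 to 60 N. Pads are 19 mm wide; open, the fingers measure 117 mm over their backs; the gripper's body (75 mm by 190 mm) begins 51 mm behind the grasp point.
Start: joints at [-1.1, 0.321, -0.07, 1.45, 0.023, 1.371, -0.057], TCP at [0.287, 0.583, 0.24] pointing down, gripper open.
Joint ranges: [-2.86, 2.86], [-0.3, 2.09], [-1.38, 1.24], [0.06, 2.45], [-1.56, 4.7], [0.09, 2.05], [-2.69, 2.69]. Speed limits (rad/s): [2.57, 2.57, 3.14, 3.14, 3.14, 3.14, 3.14].

INTERFACE

Orientations are given as a rotation vector (axis times angle).
In Python, from bench import * gives the robot as it stands.
- The arm moves only by the tool send_rows, never from a script. Its arguments are lists of equal length, an entry for each row: "xyz": the shift along the tool's x, y, z in mm, a list of three; "dr": the turn, a rotation vector about the tool's x, y, z in rad, a list of three. A call has exactly 10 rows; each row is the pose to reach, as a shift and turn from the pose commanded when the call began, along the tool's axes at that moment; what a row does not reach only later rows make up. A row lasts 1/12 s, in which the tool goes at most 41.7 mm and 7.16 degrees, less where a joint would pass 70% of its speed; a pose out of reach is approached as far as the arm can. A call with a gripper value outside its range is refused whole. "jaw" is the finger opening in mm, from 0 to 87, set as the call begins (left out, the last holds). The fingers move at their own pace and stop on an object; "grip_force" is the grip in N (left out, the last holds). Time passes only in rows, so rows that repeat a pose let the fingers close, or fill a call up. It gives the time, the measured TCP pose, the force, the opening and the grip force at its end, in the units of the state.
- get_state(): the state, without advancing time (a new reading comes with each control period).
- get_image(name): name is "side" or "top"; returns the picture (384x512x3 uint8, red, green, blue); there is no depth.
- calibration(name): a dict with "vfov" (degrees; the focal length in pixels is half the picture's height over the tangent of half this angle, whatever the lens; pixels are square), "cx", "cy" (the principal point, pixels), "k1" (the pictures are not rectified: a ray, as slopes to the right and down, at radius r is drawn at 1 + k1 r^2 times it, then the intrinsics apply), "rvec" (rotation vector, rad) and "tvec" (3), from world to camera coordinates, as OpenCV has them. Camera axes: x right, y down, z forward; pixel columns grow to the right and rows downward; lengths in m; the calibration is good to about 2 mm. A picture is of the moment at which its call begins. calibration takes no time and is no camera call.
- close_job(): hands the job in; it is judged then, once.
The state is a dict: "time": time; "joint_positions": joint angles; "qd": joint speeds; "joint_torque": joint torques, N m; "position": TCP position; "tool_rot": TCP orientation; "ft_force": force on the tool from outside, world axes, zero at the start; "torque": the same for the moment, N m; "grip_width": opening from 0.0 (shut) to 1.0 (fully open); "grip_force": force on a finger pad.
Only numpy, scipy, OpenCV 4.12 (cv2) and the standard library are available. Lean on these libraries where they do the work, as an engineer would, in place of code of your own. Each camera call takes 0.05 s, during which the arm holds its last target. There are 200 camera calls.

TASK

A motion detector is being closed up after repair: its round white cover lies loose on the base, standing proud all round. Press the cover's rim straight down with the fingertips at each of its three patches of thumb ridges, under which the spring clips lie, one patch after another, until all three have clicked and the cover is fully home all round. Keep off the thin domed lens in the middle, do not pick the cover up, and leave the loose things beside the board where they are.

Things in the scene. Friction and masses are not known exactly. Their poses are not given: they have to be found in the camera images.
- housing: base of a ceiling motion detector: white cup, 120 mm in diameter, grey cable gland on its +x side, clamped on a square plywood board (150 x 150 x 9 mm) that is screwed to the desk. It cannot move. Origin: centre of the board's underside, on the desk; z up. Inside, 50 mm from the centre at 180, 60 and -60 degrees from +x, stand three sprung hooks; guide ribs keep the cover centred and unturned.
- cover: round white plastic cover, 128 mm in diameter, about 0.1 kg, loose, lying level on the three hooks. Origin: centre of the underside of its 3 mm top plate; z up. The flat rim to press on reaches from 33 to 62 mm from the centre. The origin is 44.7 mm above the housing's origin at the start, 37 mm when fully home. Pressed between two clips, the cover rocks or catches both.
- lens: thin domed lens in the middle of the cover, 53 mm in diameter, faceted, off-white; fixed to the cover. Origin: centre of its foot, 6 mm above the cover's origin; it rises 17 mm from there to its crown. Nothing may touch it.
- press1 (a point): point on top of the cover's rim over the clip opposite the gland, amid five thumb ridges, 50 mm from the centre; 47.7 mm above the housing's origin at the start, 40 mm when home. Pushed straight down here with about 8 to 18 N, the rim snaps past the hook after about 5 mm, stops hard and stays down; let go earlier, it springs back. The other sections stay up, the cover tilting up to 6 degrees.
- press2 (a point): the same over the clip at +60 degrees from the housing's +x axis (same heights, radius, force and behaviour)
- press3 (a point): the same over the clip at -60 degrees from the housing's +x axis (same heights, radius, force and behaviour)
- screwdriver: slim screwdriver lying loose on the desk beside the board, 104 x 9 x 9 mm; origin at the centre of its underside
- battery_9v: 9-volt block battery lying loose on the desk beside the board, 27 x 47 x 18 mm; origin at the centre of its underside
- capacitor_1: small blue capacitor can standing loose on the desk beside the board, 15 mm in diameter, 22 mm tall; origin at the centre of its underside
- relay: small orange relay standing loose on the desk beside the board, 12 x 28 x 19 mm; origin at the centre of its underside
There are look-alikes about, which are no part of the job. Leave any orange look-alike of the housing alone.

How it is judged:
By the outcome, as a careful person would: the job done as asked, in the order asked, and still so for the second after the job is handed in, with the robot touching nothing.
It also fails if it takes over 35 s, if anything falls off the work surface, if the arm or the gripper's body presses on something with over 40 N, if the wrist force passes 120 N, or if a joint passes its speed limit or range.

## Working session

There is one attempt and no reset: what is moved stays moved. The work goes in short steps, Python scripts to look and compute and a tool call to move; the robot and the scene stay as the last step left them, time stands still between calls to the robot, and variables do not carry over. Pictures are saved under pics/ and viewed, at most 10 in all, crops included, and the job is handed in when it is done.

Besides the shell and the picture viewer there is one more tool, called after "Emit:" by a JSON object that holds its "op" and its "data". send_rows: Moves the arm, as the interface text tells. Its arguments: {"type":"object","properties":{"xyz":{"type":"array"},"dr":{"type":"array"},"jaw":{"type":"number"},"grip_force":{"type":"number"}},"required":["xyz","dr"]}

```bash
ls; mkdir -p pics
python3 - <<'E'
from bench import *
import cv2
for n in("top","side"):
    cv2.imwrite(f"pics/{n}0.png",cv2.cvtColor(get_image(n),cv2.COLOR_RGB2BGR)); print(calibration(n))
s=get_state(); print({k:s[k] for k in("time","position","tool_rot","ft_force","grip_width")})
try: print(nose_length)
except Exception as e: print(e)
E
```

```text
pics
{'vfov': 50.2888769084385, 'cx': 257.4727516480992, 'cy': 192.62352209142583, 'k1': 0.051606334300663116, 'rvec': array([ 2.18685005, -2.13341262,  0.15760221]), 'tvec': array([-0.01920343,  0.5462348 ,  0.90507474])}
{'vfov': 50.953938956305336, 'cx': 251.14204073562664, 'cy': 189.44935526280082, 'k1': 0.02172553470023947, 'rvec': array([ 0.1639564 , -2.77065556,  1.40799724]), 'tvec': array([0.55113301, 0.08766539, 0.96330538])}
{'time': 0.1, 'position': array([0.28656106, 0.58291425, 0.23858499]), 'tool_rot': array([-7.11306661e-01, -3.05970003e+00,  2.59087029e-03]), 'ft_force': array([ 0.55100006, -0.11018999, -0.5130188 ]), 'grip_width': 1.0004186755096698}
0.017
```

View pics/top0.png

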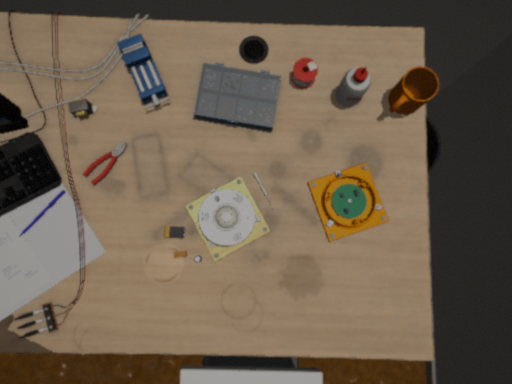

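View pics/side0.png

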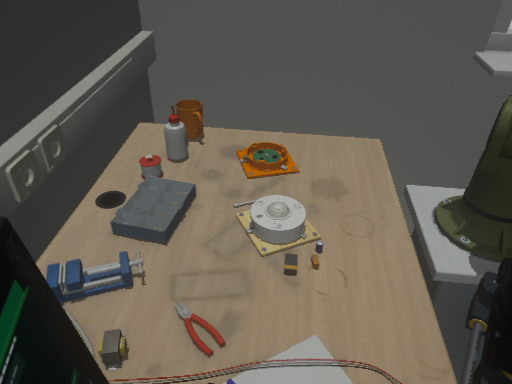

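The top view shows the white cover on its board at about (227,217), and the side view shows it at (278,218). The orange open housing at top (348,201) is the look-alike. I take the white one because it is the round white cover on a plywood board with the loose parts beside it. Next is an enlarged crop to confirm that and find the gland.

Run:
```python
import cv2,numpy as np
a=cv2.imread("pics/top0.png")[168:268,177:277]; b=cv2.imread("pics/side0.png")[180:270,225:335]
A=cv2.resize(a,(560,560),interpolation=cv2.INTER_CUBIC)
cv2.imwrite("pics/crop_top.png",A)
cv2.imwrite("pics/crop_side.png",cv2.resize(b,None,fx=6,fy=6,interpolation=cv2.INTER_CUBIC))
```

```text
(no output)
```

View pics/crop_top.png

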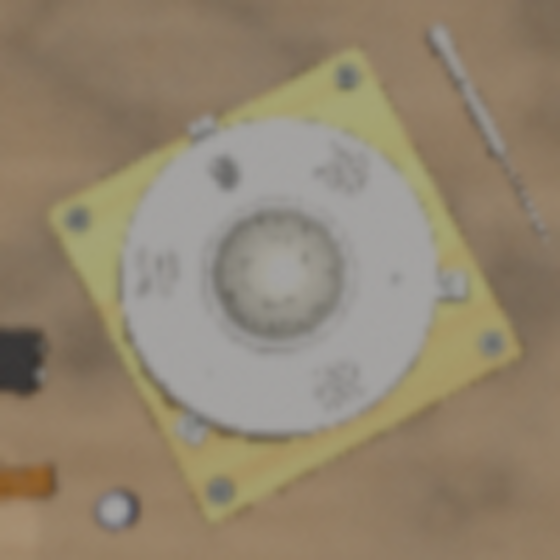

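View pics/crop_side.png

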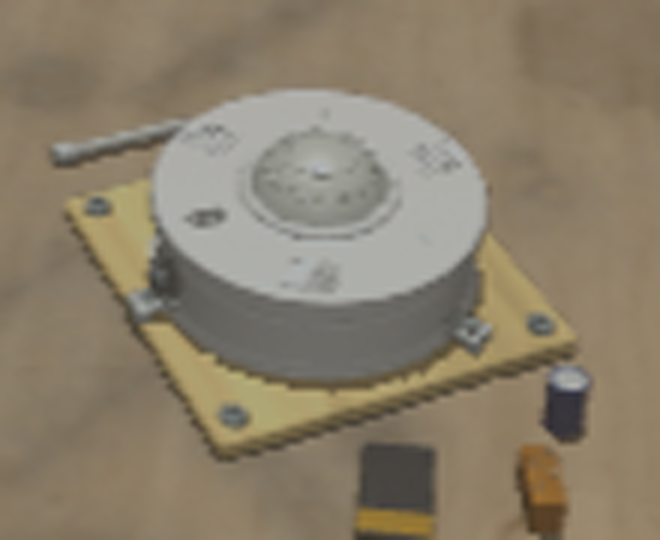

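The crops confirm the white unit. In crop_top the ridge patches are at (345,170), (158,270) and (338,385), with the cover centre at (280,277). The gland side is up-left at about (203,127); the side crop shows the dark gland at (160,265). That should make press1 the patch at (338,385). I'll check this by fitting the geometry.

```bash
cat > h.py <<'E'
from bench import *
import numpy as np, cv2
from scipy.spatial.transform import Rotation as R
from scipy.optimize import least_squares
def proj(n,P):
    c=calibration(n); P=np.atleast_2d(P); Q=R.from_rotvec(c["rvec"]).apply(P)+c["tvec"]
    s=Q[:,:2]/Q[:,2:]; s=s*(1+c["k1"]*(s**2).sum(1,keepdims=True))
    f=192/np.tan(np.radians(c["vfov"]/2)); return s*f+[c["cx"],c["cy"]]
def ray(n,uv,z):
    uv=np.array(uv,float)
    return np.r_[least_squares(lambda p:(proj(n,[p[0],p[1],z])[0]-uv),[0.6,0.]).x,z]
E
python3 - <<'E'
from h import *
T=lambda x,y:(177+(x+.5)/5.6-.5,168+(y+.5)/5.6-.5)
S=lambda x,y:(225+(x+.5)/6-.5,180+(y+.5)/6-.5)
bc=[(50,212),(355,48),(521,352),(213,522)]
C=[ray("top",T(*p),.009) for p in bc]
print(np.round(C,4),[round(np.linalg.norm(C[i]-C[i-1]),4) for i in range(4)],"c",np.mean(C,0))
pt=[(345,170),(158,270),(338,385)]
P=np.array([ray("top",T(*p),.0485) for p in pt]);c=P.mean(0)
print("patch",np.round(P,4),"c",c,np.degrees(np.arctan2(*(P-c)[:,[1,0]].T)),np.linalg.norm(P-c,axis=1))
print("cover ctr",ray("top",T(279.5,277.5),.0477))
g=ray("side",S(160,262),.025);print("gland",g,np.degrees(np.arctan2(*(g-c)[[1,0]])),np.linalg.norm(g-c))
ps=[(208,137),(322,277),(437,158)]
Ps=np.array([ray("side",S(*p),.0485) for p in ps]);print("side",np.round(Ps,4),Ps.mean(0))
Cs=[ray("side",S(*p),.009) for p in [(66,202),(222,452),(577,343)]];print(np.round(Cs,4))
s=get_state();print(R.from_rotvec(s["tool_rot"]).as_matrix().round(3))
E
```

```text
[[ 0.5154  0.1621  0.009 ]
 [ 0.5885  0.0365  0.009 ]
 [ 0.4616 -0.0366  0.009 ]
 [ 0.3889  0.0891  0.009 ]] [np.float64(0.1461), np.float64(0.1453), np.float64(0.1464), np.float64(0.1452)] c [0.48860977 0.06276505 0.009     ]
patch [[0.5316 0.0378 0.0485]
 [0.4893 0.1115 0.0485]
 [0.4452 0.038  0.0485]] c [0.48871481 0.06244089 0.0485    ] [ -29.85700404   89.26960777 -150.68835633] [0.0494618  0.04906305 0.04991249]
cover ctr [0.48756527 0.06282389 0.0477    ]
gland [0.54495601 0.09086394 0.025     ] 26.811018899266784 0.06725468771090652
side [[0.5319 0.0419 0.0485]
 [0.4835 0.1183 0.0485]
 [0.4431 0.0431 0.0485]] [0.48620557 0.06778518 0.0485    ]
[[0.5878 0.0412 0.009 ]
 [0.5138 0.1714 0.009 ]
 [0.3865 0.0977 0.009 ]]
[[-0.897  0.441 -0.001]
 [ 0.441  0.897 -0.002]
 [-0.    -0.002 -1.   ]]
```

```bash
cat >> h.py <<'E'
c0=np.array([.4877,.065]); yaw=29.7
def plan(k,z,c=c0,pr=True):
    """tool-frame shift (mm) and turn to press point k, tool x along the radial line"""
    s=get_state(); A=R.from_rotvec(s["tool_rot"])
    a=np.radians(yaw+{1:180,2:60,3:-60}[k]); xa={1:yaw,2:yaw+60,3:yaw+120}[k]
    t=np.r_[c+.05*np.array([np.cos(a),np.sin(a)]),z]
    x=np.r_[np.cos(np.radians(xa)),np.sin(np.radians(xa)),0]; zz=np.array([0,0,-1.]); B=R.from_matrix(np.c_[x,np.cross(zz,x),zz])
    print("t",s["time"],"pos",s["position"].round(4),"target",t.round(4),"F",s["ft_force"].round(1))
    print("xyz",(A.inv().apply(t-s["position"])*1000).round(1),"dr",(A.inv()*B).as_rotvec().round(3))
E
python3 -c "
from h import *
plan(1,.13)"
```

```text
t 0.1 pos [0.2866 0.5829 0.2386] target [0.4443 0.0402 0.13  ] F [ 0.6 -0.1 -0.5]
xyz [-380.9 -417.3  109.3] dr [-1.000e-03  2.000e-03  2.166e+00]
```

Emit:
{"op": "send_rows", "data": {"xyz": [[-38,-42,5],[-76,-84,10],[-100,-110,15],[-125,-137,20],[-150,-165,25],[-175,-192,30],[-200,-220,35],[-225,-247,40],[-250,-275,45],[-275,-300,50]], "dr": [[0,0,0.12],[0,0,0.24],[0,0,0.36],[0,0,0.48],[0,0,0.6],[0,0,0.72],[0,0,0.84],[0,0,0.96],[0,0,1.08],[0,0,1.2]], "jaw": 0}}

```text
time: 0.93
position: [0.4011, 0.1898, 0.189]
tool_rot: [-2.322, -2.116, 0.001]
ft_force: [1.1, -0.1, -0.3]
grip_width: 0.325
grip_force: 0.0
```

```bash
python3 -c "
from h import *
plan(1,.13)"
```

```text
t 0.9333 pos [0.4011 0.1898 0.189 ] target [0.4443 0.0402 0.13  ] F [ 1.1 -0.1 -0.3]
xyz [-144.9   57.    59. ] dr [-0.     0.001  0.959]
```

Emit:
{"op": "send_rows", "data": {"xyz": [[-20,8,5],[-40,16,10],[-60,24,15],[-80,31,25],[-100,39,35],[-120,47,45],[-135,53,52],[-145,57,59],[-145,57,59],[-145,57,59]], "dr": [[0,0,0.12],[0,0,0.24],[0,0,0.36],[0,0,0.48],[0,0,0.6],[0,0,0.72],[0,0,0.84],[0,0,0.959],[0,0,0.959],[0,0,0.959]]}}

```text
time: 1.77
position: [0.445, 0.0433, 0.1302]
tool_rot: [-3.033, -0.819, 0.002]
ft_force: [0.1, 0.3, 0.8]
grip_width: 0.006
grip_force: 0.0
```

Run:
```python
from h import *
plan(1,.085)
t=get_image("top");s=get_image("side")
p=get_state()["position"]; n=p-[0,0,.017]
print("tip proj",proj("top",n),proj("side",n))
f=lambda i,x,y:cv2.resize(cv2.cvtColor(i,cv2.COLOR_RGB2BGR)[y:y+120,x:x+130],(390,360),interpolation=cv2.INTER_CUBIC)
cv2.imwrite("pics/h1.png",np.hstack([f(t,165,160),f(s,220,150)]))
```

```text
t 1.7667 pos [0.445  0.0433 0.1302] target [0.4443 0.0402 0.085 ] F [0.1 0.3 0.8]
xyz [-2.1  2.3 45.2] dr [-0.001  0.001  0.009]
tip proj [[232.77894348 235.36681116]] [[298.99209271 183.1348932 ]]
```

View pics/h1.png

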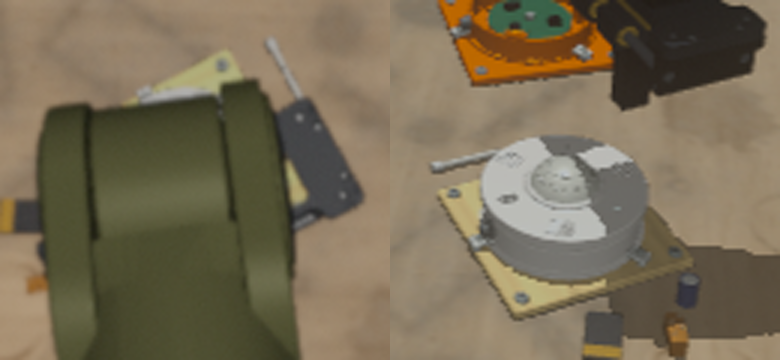

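The side view shows the closed fingertips at crop (627,102), which is pixel (299,184). They project to (299,183), so the side calibration holds there. The top view is blocked by the arm, so I weight the side estimate: centre about (0.487, 0.0665).

Emit:
{"op": "send_rows", "data": {"xyz": [[-1,0,8],[-2,0,16],[-2,0,24],[-2,0,32],[-2,0,40],[-2,0,48],[-2,0,55],[-2,0,55],[-2,0,55],[-2,0,55]], "dr": [[0,0,0],[0,0,0],[0,0,0],[0,0,0],[0,0,0],[0,0,0],[0,0,0],[0,0,0],[0,0,0],[0,0,0]]}}

```text
time: 2.7
position: [0.4441, 0.0424, 0.0757]
tool_rot: [3.034, 0.816, 0.001]
ft_force: [-0.2, -0.9, 0.7]
grip_width: 0.004
grip_force: 0.0
```

```bash
sed -i 's/c0=.*; yaw/c0=np.array([.487,.0665]); yaw/' h.py
python3 - <<'E'
from h import *
plan(1,.0647)
s=get_image("side")
p=get_state()["position"]; n=p-[0,0,.017]
print("tip proj",proj("side",n),"touch",proj("side",[*p[:2],.0477]))
cv2.imwrite("pics/h2.png",cv2.resize(cv2.cvtColor(s,cv2.COLOR_RGB2BGR)[170:270,225:355],(780,600),interpolation=cv2.INTER_CUBIC))
E
```

```text
t 2.7 pos [0.4441 0.0424 0.0757] target [0.4436 0.0417 0.0647] F [-0.2 -0.9  0.7]
xyz [-0.8  0.4 11. ] dr [ 0.    -0.     0.007]
tip proj [[297.33617053 202.16520787]] touch [[296.90444341 205.98632274]]
```

View pics/h2.png

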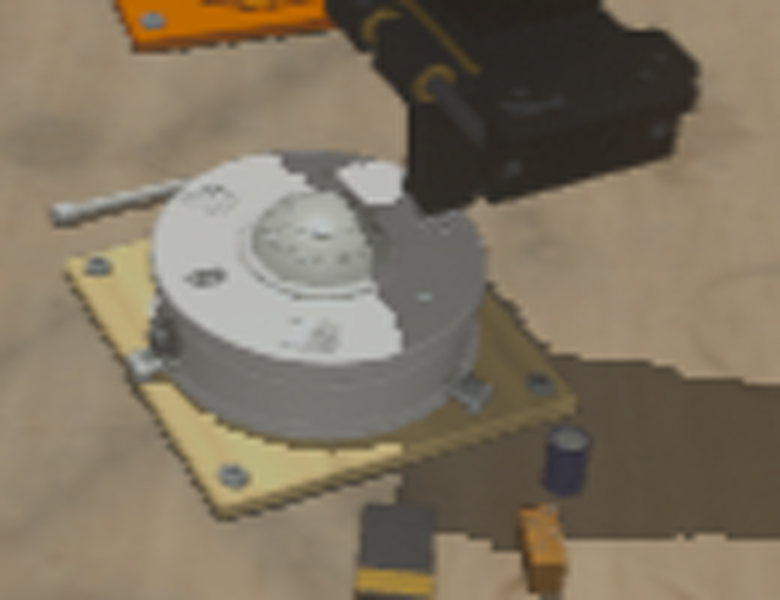

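The fingertips at crop (445,205) sit right over the patch at (437,218), well outside the lens. I'll press now.

Emit:
{"op": "send_rows", "data": {"xyz": [[0,0,4],[0,0,8],[0,0,10],[0,0,11],[0,0,12],[0,0,13],[0,0,14],[0,0,15],[0,0,16],[0,0,17]], "dr": [[0,0,0],[0,0,0],[0,0,0],[0,0,0],[0,0,0],[0,0,0],[0,0,0],[0,0,0],[0,0,0],[0,0,0]]}}

```text
time: 3.58
position: [0.444, 0.0425, 0.0585]
tool_rot: [-3.034, -0.816, -0.001]
ft_force: [-1.3, -0.9, 3.8]
grip_width: 0.004
grip_force: 1.9
```

Emit:
{"op": "send_rows", "data": {"xyz": [[0,0,0.5],[0,0,1],[0,0,1.5],[0,0,2],[0,0,2],[0,0,2],[0,0,2],[0,0,2],[0,0,2],[0,0,2]], "dr": [[0,0,0],[0,0,0],[0,0,0],[0,0,0],[0,0,0],[0,0,0],[0,0,0],[0,0,0],[0,0,0],[0,0,0]]}}

```text
time: 4.42
position: [0.4442, 0.0425, 0.0579]
tool_rot: [-3.033, -0.816, -0.0]
ft_force: [-4.4, -1.0, 13.9]
grip_width: 0.006
grip_force: 7.3
```

Emit:
{"op": "send_rows", "data": {"xyz": [[0,0,0.4],[0,0,0.4],[0,0,0.4],[0,0,-5],[0,0,-10],[0,0,-20],[0,0,-35],[0,0,-50],[0,0,-50],[0,0,-50]], "dr": [[0,0,0],[0,0,0],[0,0,0],[0,0,0],[0,0,0],[0,0,0],[0,0,0],[0,0,0],[0,0,0],[0,0,0]]}}

```text
time: 5.25
position: [0.4446, 0.0428, 0.1074]
tool_rot: [-3.033, -0.817, -0.004]
ft_force: [-0.1, -0.1, -0.1]
grip_width: 0.006
grip_force: 0.0
```

Run:
```python
from h import *
plan(2,.0757)
s=get_image("side")
cv2.imwrite("pics/h3.png",cv2.resize(cv2.cvtColor(s,cv2.COLOR_RGB2BGR)[170:270,225:355],(780,600),interpolation=cv2.INTER_CUBIC))
```

```text
t 5.25 pos [0.4446 0.0428 0.1074] target [0.4873 0.1165 0.0757] F [-0.1 -0.1 -0.1]
xyz [ 73.8 -42.3  31.8] dr [ 0.002 -0.002 -1.04 ]
```

View pics/h3.png

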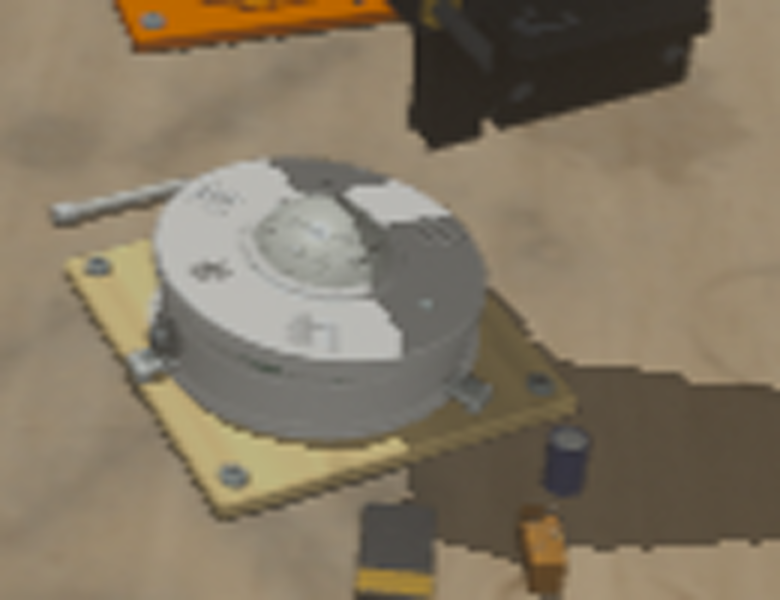

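Press1 is down: the cover tilts with the gland side up, and the patch at (445,230) stays low. Moving to press2.

Emit:
{"op": "send_rows", "data": {"xyz": [[5,-3,-10],[15,-9,-10],[25,-14,-10],[34,-19,-10],[43,-25,-10],[52,-30,-8],[62,-36,0],[70,-40,10],[74,-42,15],[74,-42,20]], "dr": [[0,0,-0.115],[0,0,-0.23],[0,0,-0.345],[0,0,-0.46],[0,0,-0.575],[0,0,-0.69],[0,0,-0.805],[0,0,-0.92],[0,0,-1.035],[0,0,-1.04]]}}

```text
time: 6.13
position: [0.4861, 0.1167, 0.0848]
tool_rot: [-2.221, -2.22, 0.003]
ft_force: [-0.4, -0.0, 0.4]
grip_width: 0.002
grip_force: 0.0
```

Run:
```python
from h import *
plan(2,.0757)
s=get_image("side")
p=get_state()["position"]
print("tip",proj("side",p-[0,0,.017]),"touch",proj("side",[*p[:2],.049]))
cv2.imwrite("pics/h4.png",cv2.resize(cv2.cvtColor(s,cv2.COLOR_RGB2BGR)[170:270,225:355],(780,600),interpolation=cv2.INTER_CUBIC))
```

```text
t 6.1333 pos [0.4861 0.1167 0.0848] target [0.4873 0.1165 0.0757] F [-0.4 -0.   0.4]
xyz [-0.2  1.2  9.1] dr [-0.002  0.001  0.005]
tip [[277.99181253 218.37421826]] touch [[277.48656275 224.74293539]]
```

View pics/h4.png

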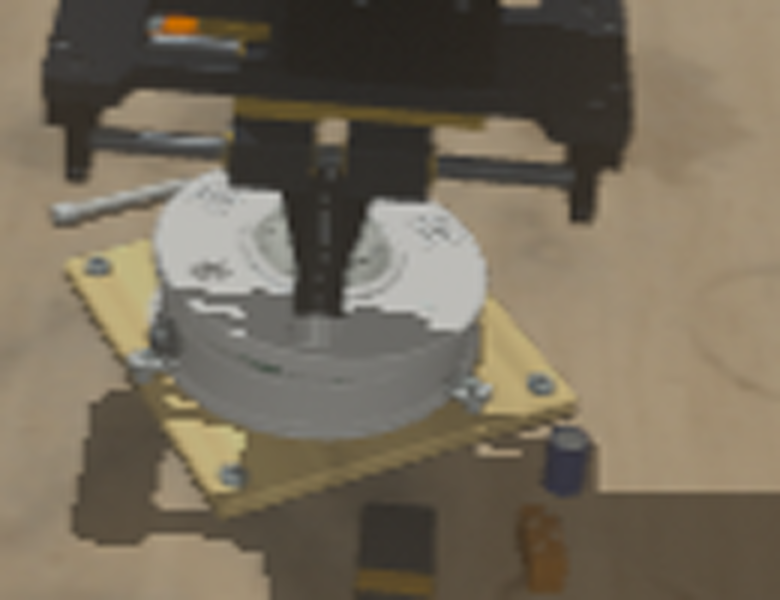

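The tip at crop (318,312) will touch at about (318,331), right on the patch at (315,330). Pressing.

Emit:
{"op": "send_rows", "data": {"xyz": [[0,1,8],[0,1,14],[0,1,17],[0,1,19],[0,1,20.5],[0,1,22],[0,1,23.5],[0,1,25],[0,1,26],[0,1,26.5]], "dr": [[0,0,0],[0,0,0],[0,0,0],[0,0,0],[0,0,0],[0,0,0],[0,0,0],[0,0,0],[0,0,0],[0,0,0]]}}

```text
time: 7.02
position: [0.4879, 0.1168, 0.0606]
tool_rot: [-2.226, -2.216, -0.002]
ft_force: [-1.8, 0.9, 1.5]
grip_width: 0.008
grip_force: 0.8
```

Emit:
{"op": "send_rows", "data": {"xyz": [[0,0,0.5],[0,0,1],[0,0,1.5],[0,0,2],[0,0,2],[0,0,2],[0,0,2],[0,0,2],[0,0,2],[0,0,2]], "dr": [[0,0,0],[0,0,0],[0,0,0],[0,0,0],[0,0,0],[0,0,0],[0,0,0],[0,0,0],[0,0,0],[0,0,0]]}}

```text
time: 7.85
position: [0.488, 0.1157, 0.0582]
tool_rot: [2.227, 2.215, 0.0]
ft_force: [-0.1, -2.2, 2.2]
grip_width: 0.004
grip_force: 1.1
```

Emit:
{"op": "send_rows", "data": {"xyz": [[0,0,0.5],[0,0,1],[0,0,1.5],[0,0,1.5],[0,0,1.5],[0,0,1.5],[0,0,1.5],[0,0,1.5],[0,0,1.5],[0,0,1.5]], "dr": [[0,0,0],[0,0,0],[0,0,0],[0,0,0],[0,0,0],[0,0,0],[0,0,0],[0,0,0],[0,0,0],[0,0,0]]}}

```text
time: 8.68
position: [0.4881, 0.1157, 0.0577]
tool_rot: [2.227, 2.215, 0.001]
ft_force: [-1.9, -2.6, 10.5]
grip_width: 0.004
grip_force: 5.2
```

Hard stop, at the same height as press1. One firmer push, then lift.

Emit:
{"op": "send_rows", "data": {"xyz": [[0,0,0.6],[0,0,0.6],[0,0,0.6],[0,0,-5],[0,0,-10],[0,0,-20],[0,0,-35],[0,0,-50],[0,0,-50],[0,0,-50]], "dr": [[0,0,0],[0,0,0],[0,0,0],[0,0,0],[0,0,0],[0,0,0],[0,0,0],[0,0,0],[0,0,0],[0,0,0]]}}

```text
time: 9.52
position: [0.4883, 0.1164, 0.1074]
tool_rot: [2.226, 2.216, 0.003]
ft_force: [0.2, 0.4, -0.1]
grip_width: 0.004
grip_force: 0.0
```

```bash
python3 -c "
from h import *
plan(3,.085)"
```

```text
t 9.5167 pos [0.4883 0.1164 0.1074] target [0.5302 0.0413 0.085 ] F [ 0.2  0.4 -0.1]
xyz [-75.   42.2  22.4] dr [ 0.002 -0.    -1.047]
```

Emit:
{"op": "send_rows", "data": {"xyz": [[-5,3,-10],[-15,9,-10],[-25,14,-10],[-34,19,-10],[-43,25,-10],[-52,30,-10],[-62,36,-5],[-70,40,5],[-75,42,10],[-75,42,15]], "dr": [[0,0,-0.115],[0,0,-0.23],[0,0,-0.345],[0,0,-0.46],[0,0,-0.575],[0,0,-0.69],[0,0,-0.805],[0,0,-0.92],[0,0,-1.035],[0,0,-1.047]]}}

```text
time: 10.35
position: [0.5288, 0.0391, 0.09]
tool_rot: [-0.819, -3.031, 0.002]
ft_force: [-0.0, 0.1, -0.9]
grip_width: 0.008
grip_force: 0.0
```

Run:
```python
from h import *
plan(3,.0757)
s=get_image("side")
p=get_state()["position"]
f=lambda q:(q-[225,170])*6
print("tip",f(proj("side",p-[0,0,.017])),"touch",f(proj("side",[*p[:2],.049])))
cv2.imwrite("pics/h5.png",cv2.resize(cv2.cvtColor(s,cv2.COLOR_RGB2BGR)[170:270,225:355],(780,600),interpolation=cv2.INTER_CUBIC))
```

```text
t 10.35 pos [0.5288 0.0391 0.09  ] target [0.5302 0.0413 0.0757] F [-0.   0.1 -0.9]
xyz [-0.1  2.6 14.3] dr [-0.002 -0.001  0.001]
tip [[218.28202195 143.59637055]] touch [[216.10648646 191.3168804 ]]
```

View pics/h5.png

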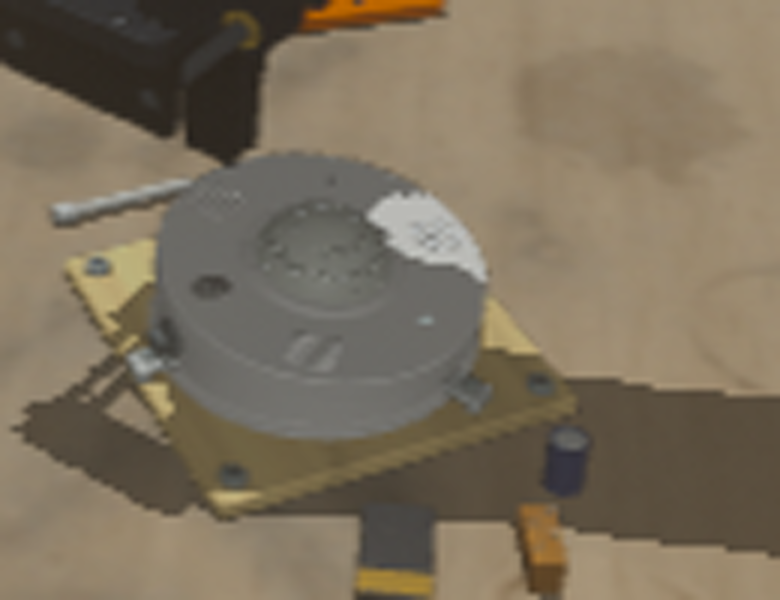

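Press1 and press2 are down, and only press3 at crop (222,202) is still up. The tip lines up with it after a 2 to 3 mm shift.

Emit:
{"op": "send_rows", "data": {"xyz": [[0,2.5,6],[0,2.5,13],[0,2.5,19],[0,2.5,22],[0,2.5,24],[0,2.5,26],[0,2.5,28],[0,2.5,30],[0,2.5,31],[0,2.5,32]], "dr": [[0,0,0],[0,0,0],[0,0,0],[0,0,0],[0,0,0],[0,0,0],[0,0,0],[0,0,0],[0,0,0],[0,0,0]]}}

```text
time: 11.23
position: [0.5318, 0.0428, 0.0605]
tool_rot: [0.821, 3.03, 0.002]
ft_force: [1.0, -0.0, 0.0]
grip_width: 0.006
grip_force: 0.0
```

Emit:
{"op": "send_rows", "data": {"xyz": [[0,0,0.5],[0,0,1],[0,0,1.5],[0,0,2],[0,0,2],[0,0,2],[0,0,2],[0,0,2],[0,0,2],[0,0,2]], "dr": [[0,0,0],[0,0,0],[0,0,0],[0,0,0],[0,0,0],[0,0,0],[0,0,0],[0,0,0],[0,0,0],[0,0,0]]}}

```text
time: 12.07
position: [0.5307, 0.0429, 0.0576]
tool_rot: [0.821, 3.032, 0.0]
ft_force: [0.6, 0.5, 0.3]
grip_width: 0.006
grip_force: 0.0
```

Emit:
{"op": "send_rows", "data": {"xyz": [[0,0,0.5],[0,0,1],[0,0,1.5],[0,0,2],[0,0,2],[0,0,2],[0,0,2],[0,0,2],[0,0,2],[0,0,2]], "dr": [[0,0,0],[0,0,0],[0,0,0],[0,0,0],[0,0,0],[0,0,0],[0,0,0],[0,0,0],[0,0,0],[0,0,0]]}}

```text
time: 12.9
position: [0.5308, 0.0429, 0.0568]
tool_rot: [0.821, 3.032, 0.001]
ft_force: [-3.4, -1.3, 8.2]
grip_width: 0.002
grip_force: 4.6
```

Emit:
{"op": "send_rows", "data": {"xyz": [[0,0,0.7],[0,0,0.7],[0,0,0.7],[0,0,-5],[0,0,-10],[0,0,-20],[0,0,-40],[0,0,-70],[0,0,-100],[0,0,-120]], "dr": [[0,0,0],[0,0,0],[0,0,0],[0,0,0],[0,0,0],[0,0,0],[0,0,0],[0,0,0],[0,0,0],[0,0,0]]}}

```text
time: 13.73
position: [0.5317, 0.0428, 0.1789]
tool_rot: [0.821, 3.029, 0.002]
ft_force: [0.9, 0.2, -0.6]
grip_width: 0.002
grip_force: 0.0
```

Run:
```python
from h import *
s=get_image("side");S=get_state();print(S["time"],S["ft_force"].round(1))
cv2.imwrite("pics/h6.png",cv2.resize(cv2.cvtColor(s,cv2.COLOR_RGB2BGR)[170:270,225:355],(780,600),interpolation=cv2.INTER_CUBIC))
```

```text
13.7833 [1.9 0.1 2.4]
```

View pics/h6.png

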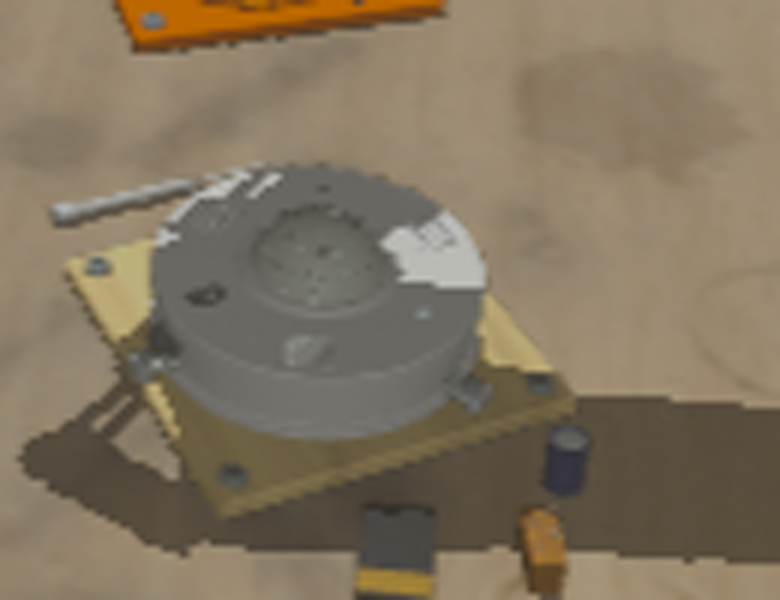

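The cover is level. Each patch has dropped about 15 crop px, which matches the expected 7.7 mm, and the loose parts are where they were. Handing in.

```bash
python3 -c "
from bench import *
print(close_job())"
```

```text
the job is handed in; nothing more can be done
None
```

I pressed the three patches down in order (1, 2, 3), each to its hard stop; the last side picture shows the cover level, the lens was never touched, the loose parts are where they were, and the job was handed in at about 14 s.

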